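# Show the tall corrosion coupon to the inspection camera

## Robot

A 6-joint arm with a two-finger parallel gripper is mounted at the origin on the work surface. World frame = base frame: x ahead of the robot, y to its left, z up, the work surface at z = 0. Lengths are in mm, angles in rad, forces in N, time in s.
With the tool pointing down it reaches from about 425 to 950 mm from the base axis. Payload 3.5 kg.
Tool frame: the origin (TCP) lies at the very end of the fingers, on their centre line; the grasp point (between the pads) lies 19 mm behind it; y points along the fingers, x is the direction in which the jaws open and shut, and the axes are right-handed (so a half turn about y gives the same grasp; the last joint's range is limited). The gripper opens to 85 mm and grips with 20 to 120 N. Pads are 22 mm wide; open, the fingers measure 114 mm over their backs; the gripper's body (76 mm by 85 mm) begins 54 mm behind the grasp point. The pads swing forward as they close: fully open they stand 13 mm farther back than shut.
Start: joints at [0.995, 0.286, 1.577, -0, 1.279, -0.15], TCP at [278.771, 614.73, 231.325] pointing down, gripper open.
Joint ranges: [-2.77, 2.77], [-0.9, 2.22], [0.21, 2.48], [-1.53, 4.67], [0.24, 2.81], [-2.84, 2.84]. Speed limits (rad/s): [2.79, 2.79, 3.14, 3.14, 3.14, 3.14].

## Interface

Orientations are given as [roll, pitch, yaw] about the fixed x, y, z axes, in that order (R = Rz(yaw) Ry(pitch) Rx(roll)).
In Python, from rig import * gives the robot as it stands.
- The arm moves only by the tool step_arm, never from a script. Its argument "targets" is a list of rows, each an object of numbers: "tx", "ty", "tz": the shift along the tool's x, y, z in mm; "roll": the turn about the tool's y in rad. In form: [{"tx": .., "ty": .., "tz": .., "roll": ..}, ...]. A call has 1 to 8 rows; each row is the pose to reach, as a shift and turn from the pose commanded when the call began, along the tool's axes at that moment; what a row does not reach only later rows make up. A row lasts 1/10 s, in which the tool goes at most 50 mm and 8.59 degrees, less where a joint would pass 70% of its speed; a pose out of reach is approached as far as the arm can. A call with a gripper value outside its range is refused whole. "claw" is the closure, from -1 (fully open) to 1 (shut), set as the call begins (left out, the last holds). The fingers move at their own pace and stop on an object; "force" is the grip in N (left out, the last holds). Time passes only in rows, so rows that repeat a pose let the fingers close. It gives the time, the measured TCP pose, the force and the opening at its end, in the units of the state.
- sense(): the state, without advancing time (a new reading comes with each control period).
- read_camera(name): name is "scene" or "top"; returns the picture (400x640x3 uint8, red, green, blue); there is no depth.
- camera_model(name): a dict with "mtx" (3x3 intrinsics, pixels), "pose" (4x4, takes a point from camera to world coordinates). Camera axes: x right, y down, z forward; pixel columns grow to the right and rows downward; lengths in mm; the calibration is good to about 2 mm. A picture is of the moment at which its call begins. camera_model takes no time and is no camera call.
- sign_off(): hands the job in, once; it reports no verdict.
The state is a dict: "time_s": time; "joint_positions": joint angles; "joint_vel": joint speeds; "effort": joint torques, N m; "eef_pos": TCP position; "tool_rot": TCP orientation; "ft_force": force on the tool from outside, world axes, zero at the start; "ft_torque": the same for the moment, N m; "finger_gap": finger opening in mm.
Only numpy, scipy, OpenCV 4.12 (cv2) and the standard library are available. Lean on these libraries where they do the work, as an engineer would, in place of code of your own. Each camera call takes 0.05 s, during which the arm holds its last target. There are 200 camera calls.

## Task

Lift the clear dome lid off the desiccator by its knob and set it down, not dropped, knob up and wholly on the square grey mat. Then take the tall steel coupon out of its slot and present it to the inspection camera: the middle of its lower part (the marked point 20 mm above its bottom edge) at the focus point 110 mm straight in front of the lens, a broad face square to the lens, its long side lined up with the camera head's leaning upright axis, the same end up as it stood. Finish while holding it there still in the gripper; leave the two short coupons in their slots, do not bump the camera, and leave everything else where it is.

Things in the scene. Friction and masses are not known exactly. Their poses are not given: they have to be found in the camera images.
- pot: Desiccator base, a fixed round white bowl: outer radius 75 mm at the rim, 55 mm high, wall 6 mm. Origin: centre of its underside, on the bench; z up. Inside is a grey rack, 100 x 56 mm, top 27 mm above the origin, with three slots (7 x 26 mm, 16 mm deep, floor 11 mm above the origin) at x = -36, 0 and +36 mm of this frame, each slot long along y. Each holds one coupon upright; which coupon is in which slot varies.
- lid: Loose clear plastic dome lid resting with its flat edge on the rim of the desiccator, hollow underneath, outer radius 75 mm, about 0.3 kg. Origin: centre of its open lower edge; z up. The dome's flat top (radius 58 mm) is 45 mm above the origin and carries a round white knob: neck radius 9 mm up to 60 mm, head radius 16 mm from 63 to 79 mm, top at 82 mm above the origin.
- lid_knob (a point): Middle of the knob's head on the lid's axis, 71 mm above the lid's origin; a 32 mm wide grasp.
- coupon: The tall coupon: loose plain steel strip 5 mm thick (x) x 24 mm wide (y) x 75 mm high (z), about 70 g, standing in a slot of the rack; its top stands 86 mm above the bench. Origin: centre of its bottom edge face; z up along its length, x square to its broad faces. Its two 24 mm spaced narrow edges can be gripped from above, clear of the neighbours (36 mm away).
- coupon_spot (a point): The point of the tall coupon to be shown: on its centre line, 20 mm above its bottom end (coupon's origin), axes as coupon.
- short_a: Short steel coupon, 5 x 24 x 55 mm, otherwise like the tall one, in another slot; leave it. Origin: centre of its bottom.
- short_b: The other short steel coupon, 5 x 24 x 55 mm, in the remaining slot; leave it. Origin: centre of its bottom.
- mat: Square grey mat lying fixed on the bench, 220 x 220 x 3 mm. Origin: centre of its underside; its top is 3 mm higher.
- inspector: Inspection camera stand, fixed, at the far side: white foot 120 x 110 x 14 mm and a 16 mm steel post 314 mm high. Origin: the point of the bench straight below the focus point; the foot's centre and the post stand 220 mm from it along the stand's own +x, and the camera looks along its -x side.
- inspector_head: Camera head on the stand, at a height that varies: black lens barrel 38 mm in diameter, 45 mm long, then a grey housing. Origin: centre of the lens's front. It looks along its own -x, pitched 25 degrees downward, roughly towards the robot; its z is the camera's upright axis, square to the line of sight and leaning 25 degrees from vertical towards the robot; y is level.
- focus (a point): The camera's focus point in the air, on its line of sight 110 mm in front of the lens, 160 to 220 mm above the bench; axes as inspector_head.
- weighing_bottle: Bystander: small glass weighing bottle, radius 18 mm, 50 mm high, between desiccator and mat. Origin: underside centre.
- weight: Bystander: steel balance weight, radius 15 mm, 44 mm high, between desiccator and mat. Origin: underside centre.
- beaker: Bystander: glass beaker, rim radius 34 mm, 85 mm high. Origin: underside centre.
- flask: Bystander: conical amber flask, radius 36 mm, 110 mm high. Origin: underside centre.
- reagent: Bystander: white reagent jar with blue cap, radius 33 mm, 120 mm high. Origin: underside centre.
- dish: Bystander: shallow white porcelain dish, radius 45 mm, 20 mm high. Origin: underside centre.
- spatula: Bystander: steel spatula 180 mm long lying on the bench. Origin on its underside.
Mind the look-alikes: they are no part of the job. Leave any pink look-alike of the lid alone.

How it is judged:
By the outcome, as a careful person would: the job done as asked, in the order asked, and still so for the second after the job is handed in, while the arm keeps its last pose, push and grip.
It also fails if it takes over 58 s, if anything falls off the work surface, if the arm or the gripper's body presses on something with over 40 N, if the wrist force passes 120 N, or if a joint passes its speed limit or range.

## Working session

There is one attempt and no reset: what is moved stays moved. The work goes in short steps, Python scripts to look and compute and a tool call to move; the robot and the scene stay as the last step left them, time stands still between calls to the robot, and variables do not carry over. Pictures are saved under pics/ and viewed, about 8 in all and at most 12, crops included, and the job is handed in when it is done.

Besides the shell and the picture viewer there is one more tool, called after ">>>" as name([rows], argument=value, ...), one row to a line, values as JSON. step_arm: Moves the arm, as the interface text tells. Its arguments: {"type":"object","properties":{"targets":{"type":"array","items":{"type":"object","properties":{"tx":{"type":"number"},"ty":{"type":"number"},"tz":{"type":"number"},"roll":{"type":"number"}}}},"claw":{"type":"number"},"force":{"type":"number"}},"required":["targets"]}

```bash
mkdir -p pics; ls; python3 - <<'E'
from rig import *
import cv2
s=sense();print(s)
for n in("scene","top"):
    im=read_camera(n);cv2.imwrite(f"pics/{n}0.png",cv2.cvtColor(im,cv2.COLOR_RGB2BGR));m=camera_model(n);print(n,m["mtx"],m["pose"])
E
```

```text
pics
{'time_s': 0.0, 'joint_positions': array([ 9.94996657e-01,  2.87187460e-01,  1.57813962e+00,  5.37524776e-08,
        1.27864449e+00, -1.50012268e-01]), 'joint_vel': array([-0.00081902, -0.00012402, -0.00122419, -0.0009037 ,  0.00019386,
        0.00120784]), 'effort': array([ 1.63186050e-04, -4.05974579e+01, -2.92625159e+01, -1.16418973e-04,
        5.84057387e-03, -3.40946812e-06]), 'eef_pos': array([278.42216992, 614.1875125 , 229.95290451]), 'tool_rot': array([-1.57044074,  0.0023522 ,  1.14500933]), 'ft_force': array([ 0.77781568, -0.10725654, -0.35156133]), 'ft_torque': array([-0.01282674,  0.03390705, -0.00841699]), 'finger_gap': 85.39623675587075}
scene [[494.66967421   0.         327.4310395 ]
 [  0.         494.66967421 196.75184788]
 [  0.           0.           1.        ]] [[-5.70079324e-01  4.61222176e-01 -6.79914457e-01  1.45750495e+03]
 [ 8.21582639e-01  3.23447726e-01 -4.69450249e-01  6.60264519e+02]
 [ 3.39591930e-03 -8.26229794e-01 -5.63322993e-01  9.22231141e+02]
 [ 0.00000000e+00  0.00000000e+00  0.00000000e+00  1.00000000e+00]]
top [[448.73500008   0.         322.75074156]
 [  0.         448.73500008 199.35406579]
 [  0.           0.           1.        ]] [[ 2.54206467e-02 -9.85321427e-01  1.68806030e-01  2.77075407e+02]
 [-9.99563985e-01 -2.25155012e-02  1.91021443e-02 -1.29421433e+01]
 [-1.50209997e-02 -1.69218017e-01 -9.85464171e-01  1.58702904e+03]
 [ 0.00000000e+00  0.00000000e+00  0.00000000e+00  1.00000000e+00]]
```

View pics/scene0.png

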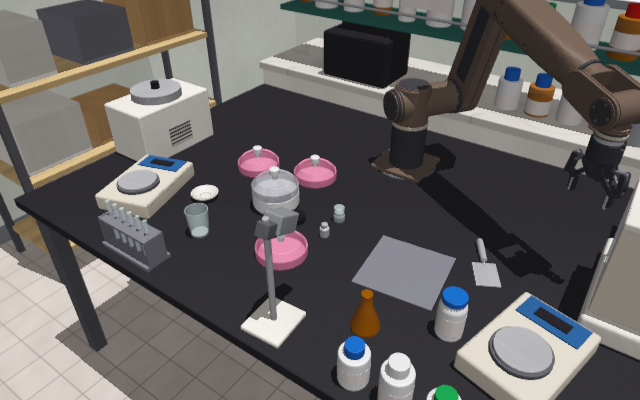

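View pics/top0.png

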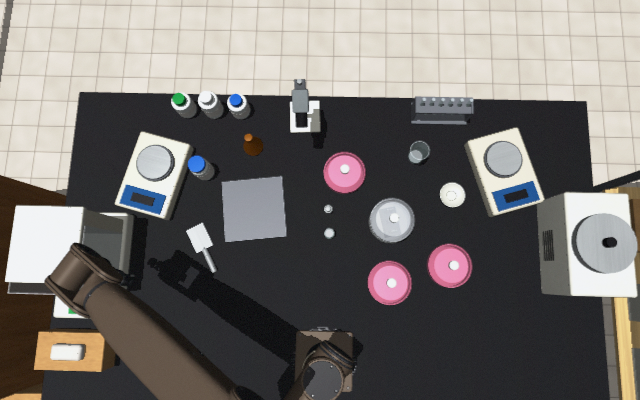

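The pot with its clear lid is at about top (392,220), the mat at (254,209) and the inspector at (300,105). In the scene view they are at (275,190), (405,270) and (275,280). The pink ones are look-alikes. I'll enlarge crops of both.

```bash
python3 - <<'E'
import cv2,numpy as np
t=cv2.imread("pics/top0.png");s=cv2.imread("pics/scene0.png")
def up(a,k):return cv2.resize(a,None,fx=k,fy=k,interpolation=cv2.INTER_CUBIC)
a=np.hstack([up(t[190:250,362:422],6.0),up(t[75:150,275:350],4.8)])
cv2.imwrite("pics/c1.png",a)
b=np.hstack([up(s[160:220,240:310],5),up(s[200:300,240:310],3.0*1.0)[:300]])
cv2.imwrite("pics/c2.png",up(s[155:345,235:355],3.15))
E
```

```text
(no output)
```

View pics/c1.png

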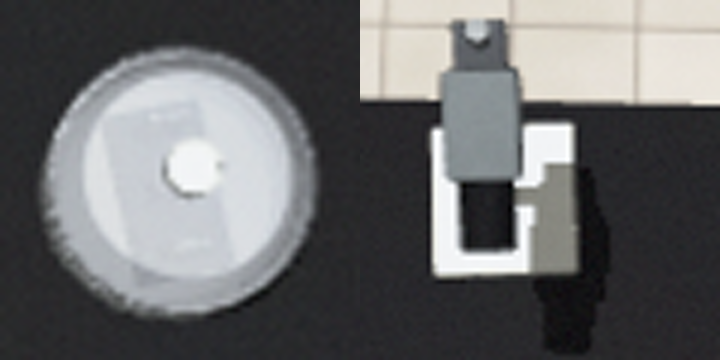

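View pics/c2.png

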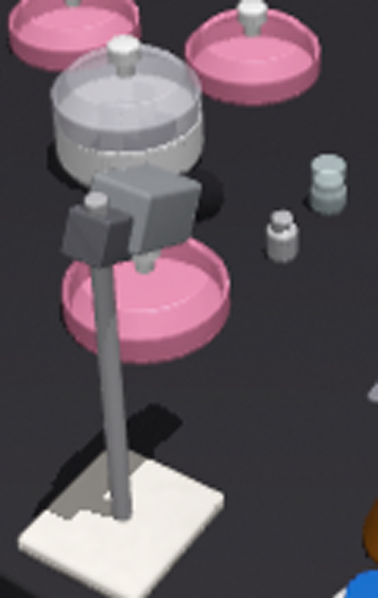

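Knob top is at top (394.2,217.7) and scene (274.4,168.7). The inspector foot corners are readable in both crops. The head needs a closer crop.

```bash
cat > h.py <<'E'
import numpy as np,cv2
from rig import *
M={n:camera_model(n) for n in("scene","top")}
def ray(n,p):
    m=M[n];d=m["pose"][:3,:3]@np.linalg.solve(m["mtx"],[p[0],p[1],1.]);return m["pose"][:3,3],d/np.linalg.norm(d)
def atz(n,p,z):
    o,d=ray(n,p);return o+d*(z-o[2])/d[2]
def tri(ps,pt):
    A=[];b=[]
    for n,p in(("scene",ps),("top",pt)):
        o,d=ray(n,p);P=np.eye(3)-np.outer(d,d);A.append(P);b.append(P@o)
    A=np.vstack(A);b=np.hstack(b);x=np.linalg.lstsq(A,b,rcond=None)[0];return x,np.linalg.norm(A@x-b)
def proj(n,X):
    m=M[n];T=np.linalg.inv(m["pose"]);X=np.atleast_2d(X);c=X@T[:3,:3].T+T[:3,3];q=c@m["mtx"].T;return q[:,:2]/q[:,2:]
def shot(n,f,box=None,k=1):
    im=read_camera(n)[:,:,::-1];cv2.imwrite(f"pics/{f}_full.png",im)
    if box: x0,y0,x1,y1=box;im=cv2.resize(im[y0:y1,x0:x1],None,fx=k,fy=k,interpolation=cv2.INTER_CUBIC)
    cv2.imwrite(f"pics/{f}.png",im)
E
python3 - <<'E'
from h import *
np.set_printoptions(precision=1,suppress=True)
print("knob",tri((274.4,168.7),(394.2,217.7)),atz("top",(394.2,217.7),137),atz("scene",(274.4,168.7),137))
print("lidrim",atz("top",(392.2,220.3),58))
for p in((290.2,132.5),(320.4,132.5),(319.6,100.4),(290,101)):print("footT",atz("top",p,14))
for p in((241.3,326.4),(279.4,344.5),(305.8,313.7),(272.5,297.9)):print("footS",atz("scene",p,14))
print("post",tri((265.8,218.5),(299,81.2)))
t=cv2.imread("pics/top0.png").astype(int)
g=((abs(t[...,0]-t[...,2])<25)&(t.mean(2)>90)&(t.mean(2)<190)).astype(np.uint8);g[:,:215]=0;g[:,295:]=0;g[:170]=0;g[250:]=0
c=max(cv2.findContours(g,0,2)[0],key=cv2.contourArea);bx=cv2.boxPoints(cv2.minAreaRect(c))
for p in bx:print("mat",p,atz("top",p,3))
for p in((328,209),(329,233)):print("small",atz("top",p,45))
s=cv2.imread("pics/scene0.png")
a=cv2.resize(s[200:250,250:305],None,fx=11,fy=11,interpolation=cv2.INTER_CUBIC);cv2.imwrite("pics/c3.png",a)
E
```

```text
knob (array([ 471.3, -219.6,  132.1]), np.float64(0.7797686647770907)) [ 470.3 -218.4  137. ] [ 477.6 -214.7  137. ]
lidrim [ 471.7 -222.8   58. ]
footT [791.6 142.8  14. ]
footT [793.9  32.4  14. ]
footT [917.4  38.6  14. ]
footT [912.9 148.1  14. ]
footS [922.5  46.1  14. ]
footS [912. 153.  14.]
footS [804.1 146.9  14. ]
footS [810.   47.2  14. ]
post (array([857.2,  92.4, 310.4]), np.float64(0.8788082541945222))
mat [219.  181.6] [604.9 394.8   3. ]
mat [281.9 175.6] [632.1 167.9   3. ]
mat [287.6 235.8] [414.8 138.7   3. ]
mat [224.7 241.8] [388.3 360.4   3. ]
small [507.6  -2.1  45. ]
small [424.2  -7.5  45. ]
```

View pics/c3.png

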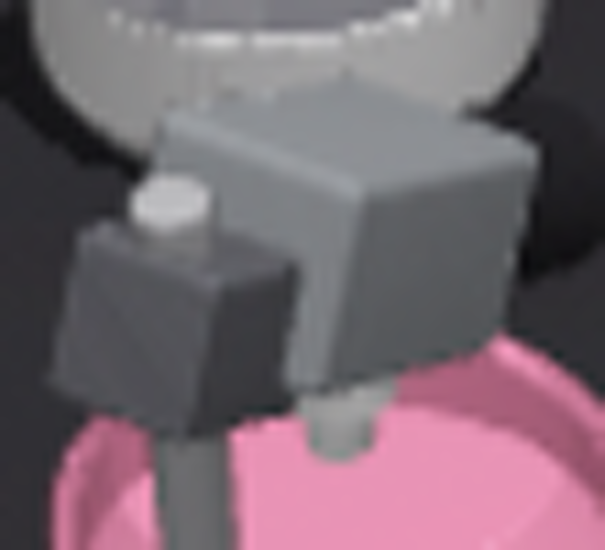

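Housing corners read in both views: back and front top corners, plus two bottom ones. I'll fit a stand model to all of these.

```bash
cat > fit.py <<'E'
from h import *
from scipy.optimize import least_squares
from scipy.spatial.transform import Rotation as R
sc=lambda x,y:(250+x/11,200+y/11)
c1=lambda x,y:(275+(x-360)/4.8,75+y/4.8)
c2=lambda x,y:(235+x/3.15,155+y/3.15)
ft=[(-60,55),(-60,-55),(60,-55),(60,55)]
def model(p):
    x,y,w,h,L,W,H,pz=p[:8]
    Z=R.from_euler("z",w);st=np.array([x,y,0])  # post
    S=lambda a:Z.apply(a)+st
    lens=np.array([-120.3,0,h]);Rh=R.from_euler("y",-25,degrees=True)  # x axis up-back
    hd=lambda a:S(Rh.apply(a)+lens)
    P=[]
    for a,b in zip(ft,[(433,276),(578,276),(574,122),(432,125)]):P.append(("top",S([a[0],a[1],14]),c1(*b)))
    for a,b in((ft[2],(20,540)),(ft[3],(140,597)),(ft[0],(223,500))):P.append(("scene",S([a[0],a[1],14]),c2(*b)))
    P.append(("scene",S([0,0,pz]),sc(168,203)));P.append(("top",S([0,0,pz]),c1(475,30)))
    b,f=45+L,45;w2=W/2;t=H/2
    for X,u in(((b,-w2,t),(165,120)),((b,w2,t),(362,190)),((f,w2,t),(538,152)),((f,-w2,t),(345,78)),((b,w2,-t),(325,395)),((f,w2,-t),(495,350))):P.append(("scene",hd(X),sc(*u)))
    for X,u in(((b,w2,t),(445,72)),((b,-w2,t),(517,72)),((f,w2,t),(442,180)),((f,-w2,t),(521,180))):P.append(("top",hd(X),c1(*u)))
    P.append(("top",hd((0,0,19)),c1(487,250)))
    return P,hd
def res(p):
    P,_=model(p);r=[]
    for n,X,u in P:
        o=p[8:10] if n=="top" else p[10:12]
        r.append(proj(n,X)[0]+o-np.array(u))
    return np.r_[np.ravel(r),p[8:]*1.0,(p[7]-314)/3]
s=least_squares(res,[857,92,.04,240,65,46,46,314,0,0,0,0],loss="soft_l1")
np.set_printoptions(precision=2,suppress=True)
print(s.x,np.degrees(s.x[2]));print(res(s.x)[:-5].reshape(-1,2))
J=s.jac;print("sd",np.sqrt(np.diag(np.linalg.inv(J.T@J)))*.6)
_,hd=model(s.x);print("lens",hd([0,0,0]),"focus",hd([-110,0,0]))
E
python3 fit.py
```

```text
[858.59  92.55   0.06 242.12  66.54  47.15  41.3  313.8    0.28   0.68
  -0.07   0.9 ] 3.614140889290786
[[ 0.07 -0.27]
 [-0.08 -1.51]
 [-0.43 -0.52]
 [-0.54  0.09]
 [-1.44 -0.17]
 [-1.59  1.39]
 [ 1.04 -1.96]
 [ 0.25  0.04]
 [ 0.38 -0.42]
 [-0.23 -0.39]
 [ 0.03  0.15]
 [ 0.55 -0.08]
 [ 0.59  0.18]
 [-0.6   0.08]
 [ 0.56 -0.47]
 [-0.77  0.68]
 [-0.19  0.03]
 [ 1.13  0.53]
 [ 0.06 -0.11]
 [ 0.25  0.37]]
sd [1.77 1.5  0.01 1.34 1.22 1.22 1.25 1.28 0.45 0.52 0.53 0.69]
lens [738.53  84.96 242.12] focus [639.03  78.68 195.63]
```

Focus is about (639,79,196). The rows only allow roll about the vertical tool axis. So the coupon's 25° lean must come from pivoting it in the grip about the jaw axis, using its slot as a lever. The lid comes first.

```bash
cat >> h.py <<'E'
from scipy.spatial.transform import Rotation as R
def go(*pts):
    s=sense();Rm=R.from_euler("xyz",s["tool_rot"]).as_matrix();print("t",round(s["time_s"],2),"p",s["eef_pos"].round(1),"rpy",s["tool_rot"].round(4),"F",s["ft_force"].round(1),"gap",round(s["finger_gap"],1),"q",s["joint_positions"].round(2))
    for p in pts:
        d=Rm.T@(np.array(p[:3])-s["eef_pos"]);print(p,"->",d.round(1), "roll",None if len(p)<4 else round(s["tool_rot"][2]-p[3],4))
E
python3 -c "
from h import *
go((510,265,232),(471.5,-220.5,180),(471.5,-220.5,108))"
```

```text
t 0.1 p [278.4 614.2 230.1] rpy [-1.5705  0.0022  1.1451] F [-0.1 -0.6  1.2] gap 85.7 q [ 1.    0.29  1.58  0.    1.28 -0.15]
(510, 265, 232) -> [-222.4   -1.6 -355.2] roll None
(471.5, -220.5, 180) -> [-680.4   51.3 -520.6] roll None
(471.5, -220.5, 108) -> [-680.2  123.3 -520.6] roll None
```

>>> step_arm([
  {"tx": -222,"ty": 0,"tz": -355},
  {"tx": -222,"ty": 0,"tz": -355},
  {"tx": -222,"ty": 0,"tz": -355},
  {"tx": -222,"ty": 0,"tz": -355},
  {"tx": -222,"ty": 0,"tz": -355},
  {"tx": -222,"ty": 0,"tz": -355},
  {"tx": -222,"ty": 0,"tz": -355},
  {"tx": -222,"ty": 0,"tz": -355},
], claw=-1, force=40)

```text
validation failed for argument at $.ta...
```

>>> step_arm([
  {"tx": -458,"ty": 45,"tz": -165},
  {"tx": -458,"ty": 45,"tz": -165},
  {"tx": -458,"ty": 45,"tz": -165},
  {"tx": -458,"ty": 45,"tz": -165},
  {"tx": -458,"ty": 45,"tz": -165},
  {"tx": -458,"ty": 45,"tz": -165},
  {"tx": -458,"ty": 45,"tz": -165},
  {"tx": -458,"ty": 45,"tz": -165},
])

```text
validation failed for argument at $.ta...
```

```bash
python3 -c "
from h import *
go((471.5,-220.5,180),(471.5,-220.5,108))"
```

```text
t 0.1 p [278.4 614.2 230.1] rpy [-1.5705  0.0022  1.1451] F [-0.1 -0.6  1.2] gap 85.7 q [ 1.    0.29  1.58  0.    1.28 -0.15]
(471.5, -220.5, 180) -> [-680.4   51.3 -520.6] roll None
(471.5, -220.5, 108) -> [-680.2  123.3 -520.6] roll None
```

>>> step_arm([
  {"tx": -26,"ty": 0,"tz": -42,"roll": 0},
  {"tx": -52,"ty": 0,"tz": -84,"roll": 0},
], claw=-1, force=40)

```text
time_s: 0.3
eef_pos: [333.3, 532.1, 230.3]
tool_rot: [-1.571, 0.001, 1.148]
ft_force: [0.3, -0.5, -0.5]
finger_gap: 85.3
```

>>> step_arm([
  {"tx": -170,"ty": 0,"tz": -271,"roll": 0},
  {"tx": -170,"ty": 0,"tz": -271,"roll": 0},
  {"tx": -170,"ty": 0,"tz": -271,"roll": 0},
  {"tx": -170,"ty": 0,"tz": -271,"roll": 0},
  {"tx": -170,"ty": 0,"tz": -271,"roll": 0},
  {"tx": -170,"ty": 0,"tz": -271,"roll": 0},
  {"tx": -170,"ty": 0,"tz": -271,"roll": 0},
])

```text
time_s: 1.0
eef_pos: [512.0, 262.3, 230.9]
tool_rot: [-1.571, 0.001, 1.141]
ft_force: [-0.0, 0.4, 0.1]
finger_gap: 85.2
```

>>> step_arm([
  {"tx": -457,"ty": 45,"tz": -163,"roll": 0},
  {"tx": -457,"ty": 45,"tz": -163,"roll": 0},
  {"tx": -457,"ty": 45,"tz": -163,"roll": 0},
  {"tx": -457,"ty": 45,"tz": -163,"roll": 0},
  {"tx": -457,"ty": 45,"tz": -163,"roll": 0},
  {"tx": -457,"ty": 45,"tz": -163,"roll": 0},
  {"tx": -457,"ty": 45,"tz": -163,"roll": 0},
  {"tx": -457,"ty": 45,"tz": -163,"roll": 0},
])

```text
time_s: 1.8
eef_pos: [476.5, -132.8, 194.0]
tool_rot: [-1.571, -0.0, 1.145]
ft_force: [0.0, 0.3, -0.2]
finger_gap: 85.3
```

```bash
python3 -c "
from h import *
go((471.5,-220.5,180),(471.5,-220.5,108))"
```

```text
t 1.8 p [ 476.5 -132.8  194. ] rpy [-1.5708e+00 -2.0000e-04  1.1449e+00] F [ 0.   0.3 -0.2] gap 85.3 q [-0.48 -0.08  2.05  0.    1.18 -1.62]
(471.5, -220.5, 180) -> [-81.9  14.  -31.7] roll None
(471.5, -220.5, 108) -> [-82.   86.  -31.7] roll None
```

>>> step_arm([
  {"tx": -80,"ty": 14,"tz": -31,"roll": 0},
  {"tx": -80,"ty": 14,"tz": -31,"roll": 0},
  {"tx": -80,"ty": 14,"tz": -31,"roll": 0},
])

```text
time_s: 2.1
eef_pos: [471.3, -220.3, 179.2]
tool_rot: [-1.569, 0.001, 1.14]
ft_force: [-0.7, 1.2, -0.4]
finger_gap: 85.3
```

```bash
python3 -c "
from h import *
go((471.5,-220.5,108));shot('scene','s1',(210,110,330,230),6)
X=sense()['eef_pos'];print(proj('scene',X),proj('top',X),proj('scene',[471.5,-220.5,137]))"
```

```text
t 2.1 p [ 471.3 -220.3  179.2] rpy [-1.5691e+00  7.0000e-04  1.1396e+00] F [-0.7  1.2 -0.4] gap 85.3 q [-0.63 -0.01  2.   -0.    1.15 -1.77]
(471.5, -220.5, 108) -> [-0.1 71.2 -0.4] roll None
[[273.97437202 155.52372499]] [[396.04430155 215.56967511]] [[274.21564317 167.30033387]]
```

View pics/s1.png

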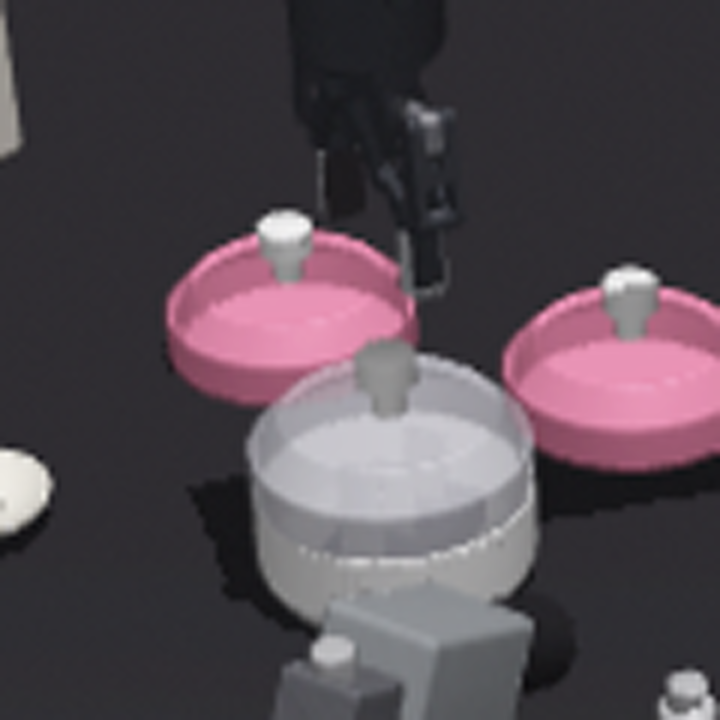

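Knob top at scene (274.7,167.8) matches the prediction of (274.2,167.3), and the fingertips straddle it. Descending and gripping.

>>> step_arm([
  {"tx": 0,"ty": 35,"tz": 0,"roll": 0},
  {"tx": 0,"ty": 60,"tz": 0,"roll": 0},
  {"tx": 0,"ty": 71,"tz": 0,"roll": 0},
  {"tx": 0,"ty": 71,"tz": 0,"roll": 0},
])

```text
time_s: 2.55
eef_pos: [471.5, -214.8, 107.6]
tool_rot: [-1.567, -0.001, 1.146]
ft_force: [-0.3, 0.4, -0.1]
finger_gap: 85.4
```

>>> step_arm([
  {"tx": 0,"ty": 0,"tz": 0,"roll": 0},
  {"tx": 0,"ty": 0,"tz": 0,"roll": 0},
  {"tx": 0,"ty": 0,"tz": 0,"roll": 0},
  {"tx": 0,"ty": 0,"tz": 0,"roll": 0},
  {"tx": 0,"ty": 0,"tz": 0,"roll": 0},
  {"tx": 0,"ty": 0,"tz": 0,"roll": 0},
  {"tx": 0,"ty": 0,"tz": 0,"roll": 0},
  {"tx": 0,"ty": 0,"tz": 0,"roll": 0},
], claw=1, force=40)

```text
time_s: 3.35
eef_pos: [473.3, -217.4, 110.9]
tool_rot: [-1.573, 0.001, 1.145]
ft_force: [-1.1, -1.0, 5.4]
finger_gap: 30.5
```

>>> step_arm([
  {"tx": 0,"ty": -10,"tz": 0,"roll": 0},
  {"tx": 0,"ty": -30,"tz": 0,"roll": 0},
  {"tx": 0,"ty": -60,"tz": 0,"roll": 0},
  {"tx": 0,"ty": -90,"tz": 0,"roll": 0},
  {"tx": 0,"ty": -110,"tz": 0,"roll": 0},
  {"tx": 0,"ty": -110,"tz": 0,"roll": 0},
])

```text
time_s: 3.95
eef_pos: [473.8, -217.5, 222.7]
tool_rot: [-1.577, 0.001, 1.145]
ft_force: [0.5, -1.0, -1.9]
finger_gap: 30.4
```

```bash
python3 -c "
from h import *
go((510,265.5,220),(510,265.5,58))"
```

```text
t 3.95 p [ 473.8 -217.5  222.7] rpy [-1.5769e+00  9.0000e-04  1.1449e+00] F [ 0.5 -1.  -1.9] gap 30.4 q [-0.63 -0.05  1.96  0.    1.22 -1.77]
(510, 265.5, 220) -> [454.8   1.3 166.6] roll None
(510, 265.5, 58) -> [454.9 163.3 167.5] roll None
```

>>> step_arm([
  {"tx": 15,"ty": 0,"tz": 5,"roll": 0},
  {"tx": 45,"ty": 0,"tz": 17,"roll": 0},
  {"tx": 82,"ty": 0,"tz": 30,"roll": 0},
  {"tx": 120,"ty": 0,"tz": 44,"roll": 0},
  {"tx": 158,"ty": 0,"tz": 58,"roll": 0},
  {"tx": 196,"ty": 0,"tz": 72,"roll": 0},
  {"tx": 234,"ty": 0,"tz": 86,"roll": 0},
  {"tx": 272,"ty": 0,"tz": 100,"roll": 0},
])

```text
time_s: 4.75
eef_pos: [491.7, 74.9, 216.7]
tool_rot: [-1.566, 0.001, 1.145]
ft_force: [1.6, -1.4, -1.4]
finger_gap: 30.7
```

>>> step_arm([
  {"tx": 38,"ty": 0,"tz": 14,"roll": 0},
  {"tx": 76,"ty": 0,"tz": 28,"roll": 0},
  {"tx": 114,"ty": 0,"tz": 42,"roll": 0},
  {"tx": 145,"ty": 0,"tz": 53,"roll": 0},
  {"tx": 168,"ty": 0,"tz": 61,"roll": 0},
  {"tx": 183,"ty": 0,"tz": 67,"roll": 0},
  {"tx": 183,"ty": 0,"tz": 67,"roll": 0},
  {"tx": 183,"ty": 0,"tz": 67,"roll": 0},
])

```text
time_s: 5.55
eef_pos: [507.4, 266.4, 218.0]
tool_rot: [-1.569, 0.002, 1.146]
ft_force: [0.3, -0.5, -1.9]
finger_gap: 30.4
```

```bash
python3 -c "
from h import *
go((510,265.5,58));shot('scene','s2',(330,170,480,310),4);shot('top','t2')"
```

```text
t 5.55 p [507.4 266.4 218. ] rpy [-1.569   0.0023  1.1456] F [ 0.3 -0.5 -1.9] gap 30.4 q [ 0.31  0.08  1.84 -0.    1.23 -0.84]
(510, 265.5, 58) -> [  0.6 160.   -3. ] roll None
```

View pics/s2.png

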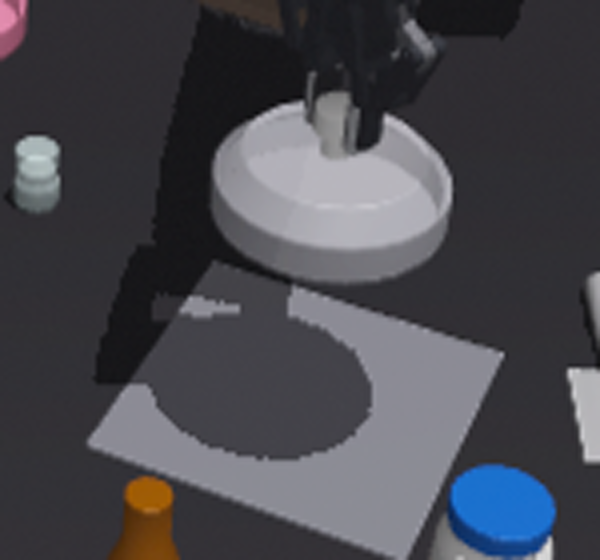

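The lid hangs level in the grip. Mat corners are seen at scene (383,235), (456,258), (430,309) and (352,281). Descending slowly.

>>> step_arm([
  {"tx": 0,"ty": 30,"tz": -3,"roll": 0},
  {"tx": 0,"ty": 65,"tz": -3,"roll": 0},
  {"tx": 0,"ty": 100,"tz": -3,"roll": 0},
  {"tx": 0,"ty": 125,"tz": -3,"roll": 0},
  {"tx": 0,"ty": 140,"tz": -3,"roll": 0},
  {"tx": 0,"ty": 148,"tz": -3,"roll": 0},
  {"tx": 0,"ty": 150,"tz": -3,"roll": 0},
  {"tx": 0,"ty": 150,"tz": -3,"roll": 0},
])

```text
time_s: 6.45
eef_pos: [512.0, 265.5, 70.5]
tool_rot: [-1.572, -0.001, 1.145]
ft_force: [0.6, -0.2, -2.4]
finger_gap: 30.3
```

```bash
python3 -c "
from h import *
print(np.mean([atz('scene',(330+x/4,170+y/4),3) for x,y in((213,262),(503,353),(400,555),(90,443))],0))
go((510,265.5,58));go((510,265.5,58))"
```

```text
[513.43771199 265.88112588   3.        ]
t 6.45 p [512.  265.5  70.5] rpy [-1.5723e+00 -1.3000e-03  1.1447e+00] F [ 0.6 -0.2 -2.4] gap 30.3 q [ 0.3   0.26  1.93 -0.    0.95 -0.84]
(510, 265.5, 58) -> [-0.9 12.5  1.8] roll None
t 6.45 p [512.  265.5  70.5] rpy [-1.5723e+00 -1.3000e-03  1.1447e+00] F [ 0.6 -0.2 -2.4] gap 30.3 q [ 0.3   0.26  1.93 -0.    0.95 -0.84]
(510, 265.5, 58) -> [-0.9 12.5  1.8] roll None
```

>>> step_arm([
  {"tx": 0,"ty": 2,"tz": 0,"roll": 0},
  {"tx": 0,"ty": 4,"tz": 0,"roll": 0},
  {"tx": 0,"ty": 6,"tz": 0,"roll": 0},
  {"tx": 0,"ty": 6,"tz": 0,"roll": 0},
  {"tx": 0,"ty": 6,"tz": 0,"roll": 0},
])

```text
time_s: 6.95
eef_pos: [511.0, 265.5, 63.4]
tool_rot: [-1.571, 0.0, 1.145]
ft_force: [-0.9, -0.2, -1.5]
finger_gap: 30.4
```

>>> step_arm([
  {"tx": 0,"ty": 1.5,"tz": 0,"roll": 0},
  {"tx": 0,"ty": 3,"tz": 0,"roll": 0},
  {"tx": 0,"ty": 3,"tz": 0,"roll": 0},
  {"tx": 0,"ty": 3,"tz": 0,"roll": 0},
])

```text
time_s: 7.35
eef_pos: [511.0, 265.4, 60.3]
tool_rot: [-1.571, 0.0, 1.145]
ft_force: [-0.3, 0.7, -2.3]
finger_gap: 30.6
```

>>> step_arm([
  {"tx": 0,"ty": 1.5,"tz": 0,"roll": 0},
  {"tx": 0,"ty": 1.5,"tz": 0,"roll": 0},
  {"tx": 0,"ty": 1.5,"tz": 0,"roll": 0},
])

```text
time_s: 7.65
eef_pos: [511.2, 265.5, 59.1]
tool_rot: [-1.571, -0.0, 1.145]
ft_force: [0.3, -0.3, -2.3]
finger_gap: 30.4
```

>>> step_arm([
  {"tx": 0,"ty": 1.5,"tz": 0,"roll": 0},
  {"tx": 0,"ty": 1.5,"tz": 0,"roll": 0},
  {"tx": 0,"ty": 1.5,"tz": 0,"roll": 0},
])

```text
time_s: 7.95
eef_pos: [511.3, 265.6, 58.9]
tool_rot: [-1.571, 0.0, 1.145]
ft_force: [-3.2, -1.1, 6.1]
finger_gap: 30.6
```

Contact made (+8 N change). Releasing.

>>> step_arm([
  {"tx": 0,"ty": 0,"tz": 0,"roll": 0},
  {"tx": 0,"ty": 0,"tz": 0,"roll": 0},
  {"tx": 0,"ty": 0,"tz": 0,"roll": 0},
  {"tx": 0,"ty": 0,"tz": 0,"roll": 0},
  {"tx": 0,"ty": 0,"tz": 0,"roll": 0},
  {"tx": 0,"ty": 0,"tz": 0,"roll": 0},
], claw=-1)

```text
time_s: 8.55
eef_pos: [511.0, 265.4, 57.3]
tool_rot: [-1.571, 0.0, 1.145]
ft_force: [0.1, -0.4, -0.6]
finger_gap: 85.5
```

>>> step_arm([
  {"tx": 0,"ty": -20,"tz": 0,"roll": 0},
  {"tx": 0,"ty": -60,"tz": 0,"roll": 0},
  {"tx": 0,"ty": -110,"tz": 0,"roll": 0},
  {"tx": 0,"ty": -160,"tz": 0,"roll": 0},
  {"tx": 0,"ty": -160,"tz": 0,"roll": 0},
])

```text
time_s: 9.05
eef_pos: [515.6, 267.0, 227.3]
tool_rot: [-1.584, -0.011, 1.145]
ft_force: [1.1, -0.6, 1.2]
finger_gap: 85.3
```

```bash
python3 - <<'E'
from h import *
go((510,265.5,220))
def up(a,k):return cv2.resize(a,None,fx=k,fy=k,interpolation=cv2.INTER_CUBIC)
t=read_camera("top")[:,:,::-1];s=read_camera("scene")[:,:,::-1]
cv2.imwrite("pics/t3_full.png",t);cv2.imwrite("pics/s3_full.png",s)
cv2.imwrite("pics/p3.png",np.vstack([np.hstack([up(t[190:250,362:422],6.6),up(s[165:225,245:305],6.6)])[:396],np.hstack([up(t[165:255,210:300],2.2)[:198],up(s[195:315,340:471],1.65)])[:198,:792] if 0 else np.zeros((1,792,3),np.uint8)]))
cv2.imwrite("pics/m3.png",up(s[190:320,330:480],4))
E
```

```text
t 9.05 p [515.6 267.  227.3] rpy [-1.5836 -0.0115  1.1453] F [ 1.1 -0.6  1.2] gap 85.3 q [ 0.3   0.07  1.83  0.    1.22 -0.84]
(510, 265.5, 220) -> [-3.7  7.2  4.5] roll None
```

View pics/p3.png

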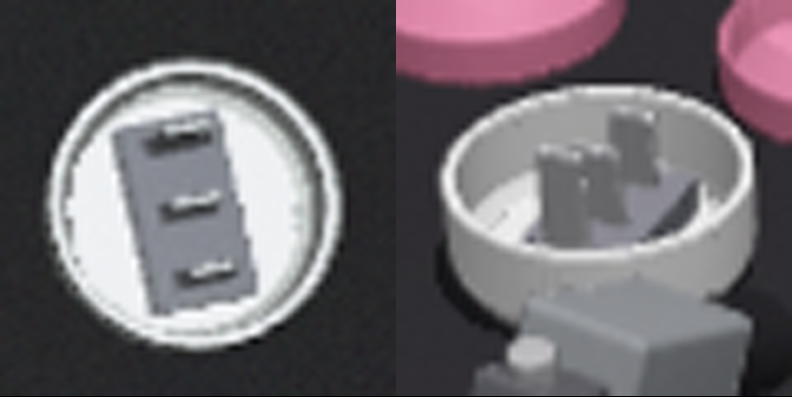

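The rack is visible. The tall coupon is in the far slot (+x): top crop (188,128), scene crop (560,152), with the two short ones at the other slots.

```bash
python3 - <<'E'
from h import *
np.set_printoptions(precision=1,suppress=True)
T=lambda x,y:(362+x/6.6,190+y/6.6);S=lambda x,y:(245+x/6.6,165+y/6.6)
off=np.array([.28,.68])
print("pot",atz("top",np.array(T(195,205))-off,55))
rc=[atz("top",np.array(T(*p))-off,27) for p in((115,128),(215,110),(258,295),(155,315))]
rc=np.array(rc);print(rc[:,:2],rc.mean(0));v=(rc[0]+rc[1]-rc[2]-rc[3])/2;w=(rc[0]+rc[3]-rc[1]-rc[2])/2
yaw=np.arctan2(v[1],v[0]);print("yaw",yaw,np.arctan2(-w[0],w[1]),np.linalg.norm(v),np.linalg.norm(w))
c=rc.mean(0);ax=np.array([np.cos(yaw),np.sin(yaw),0]);ay=np.array([-ax[1],ax[0],0])
for k in(-36,0,36):
    b=c+k*ax
    print(k,b,"predict top-crop/scene-crop for tall", [ ((proj("top",np.r_[b[:2],z])[0]+off-[362,190])*6.6).round(), ((proj("scene",np.r_[b[:2],z])[0]+[0,.9]-[245,165])*6.6).round()] if 0 else [(((proj("top",np.r_[b[:2],z])[0]+off-[362,190])*6.6).round(),((proj("scene",np.r_[b[:2],z])[0]+[0,.9]-[245,165])*6.6).round()) for z in(66,86)])
print("tri",tri(S(560,152),T(188,128)))
E
```

```text
pot [ 471.7 -220.    55. ]
[[ 515.5 -181.4]
 [ 526.4 -234.4]
 [ 428.4 -256.8]
 [ 416.6 -202.8]] [ 471.7 -218.9   27. ]
yaw 0.2189448238655329 0.20927103807041134 100.88809071492912 54.73737054624315
-36 [ 436.6 -226.7   27. ] predict top-crop/scene-crop for tall [(array([211., 271.]), array([237., 112.])), (array([216., 267.]), array([235.,  78.]))]
0 [ 471.7 -218.9   27. ] predict top-crop/scene-crop for tall [(array([196., 202.]), array([204., 150.])), (array([201., 197.]), array([201., 114.]))]
36 [ 506.9 -211.    27. ] predict top-crop/scene-crop for tall [(array([180., 135.]), array([169., 188.])), (array([186., 129.]), array([166., 153.]))]
tri (array([ 457.8, -128.3,  112.6]), np.float64(127.97200591722225))
```

View pics/m3.png

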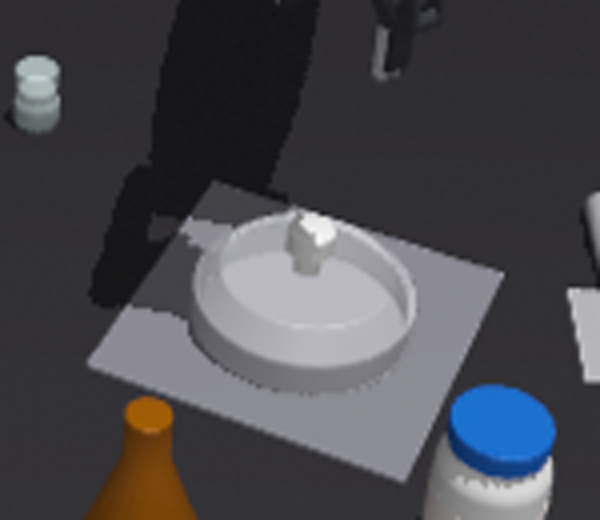

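The lid sits knob up and well inside the mat (crop: lid centre about (305,300) within mat corners (213,180), (503,272), (405,480), (88,365)). The tall coupon prediction at the +36 slot agrees with both views: about (507,-211), yaw 0.2145. Going to it with jaws along its width.

>>> step_arm([
  {"tx": -436,"ty": 40,"tz": -193,"roll": -0.64},
  {"tx": -436,"ty": 40,"tz": -193,"roll": -0.64},
  {"tx": -436,"ty": 40,"tz": -193,"roll": -0.64},
  {"tx": -436,"ty": 40,"tz": -193,"roll": -0.64},
  {"tx": -436,"ty": 40,"tz": -193,"roll": -0.64},
  {"tx": -436,"ty": 40,"tz": -193,"roll": -0.64},
  {"tx": -436,"ty": 40,"tz": -193,"roll": -0.64},
  {"tx": -436,"ty": 40,"tz": -193,"roll": -0.64},
], claw=0, force=20)

```text
time_s: 9.95
eef_pos: [506.1, -116.2, 182.8]
tool_rot: [-1.567, -0.003, 1.785]
ft_force: [1.1, 0.8, -0.1]
finger_gap: 42.8
```

```bash
python3 -c "
from h import *
go((506.9,-211,140,1.785))"
```

```text
t 9.95 p [ 506.1 -116.2  182.8] rpy [-1.5674 -0.0026  1.7849] F [ 1.1  0.8 -0.1] gap 42.8 q [-0.42 -0.01  2.    0.    1.16 -2.21]
(506.9, -211, 140, 1.785) -> [-92.9  42.6  19.2] roll -0.0001
```

>>> step_arm([
  {"tx": -45,"ty": 20,"tz": 10,"roll": 0},
  {"tx": -88,"ty": 41,"tz": 19,"roll": 0},
  {"tx": -88,"ty": 41,"tz": 19,"roll": 0},
  {"tx": -88,"ty": 41,"tz": 19,"roll": 0},
  {"tx": -88,"ty": 41,"tz": 19,"roll": 0},
])

```text
time_s: 10.45
eef_pos: [507.5, -203.8, 143.6]
tool_rot: [-1.57, -0.002, 1.786]
ft_force: [-0.7, -0.2, -0.4]
finger_gap: 42.9
```

```bash
python3 -c "
from h import *
go((506.9,-211,55,1.785))"
```

```text
t 10.45 p [ 507.5 -203.8  143.6] rpy [-1.5695e+00 -1.7000e-03  1.7856e+00] F [-0.7 -0.2 -0.4] gap 42.9 q [-0.57  0.1   1.97  0.    1.08 -2.35]
(506.9, -211, 55, 1.785) -> [-7.1 88.6  2. ] roll 0.0006
```

>>> step_arm([
  {"tx": -7,"ty": 10,"tz": 2,"roll": 0},
  {"tx": -7,"ty": 25,"tz": 2,"roll": 0},
  {"tx": -7,"ty": 25,"tz": 2,"roll": 0},
  {"tx": -7,"ty": 25,"tz": 2,"roll": 0},
])

```text
time_s: 10.85
eef_pos: [507.0, -211.3, 118.5]
tool_rot: [-1.569, -0.001, 1.786]
ft_force: [-0.3, 0.5, 0.3]
finger_gap: 42.6
```

```bash
python3 -c "
from h import *
go((506.9,-211,55,1.785));shot('scene','s4',(245,135,305,205),8)"
```

```text
t 10.85 p [ 507.  -211.3  118.5] rpy [-1.5694e+00 -1.4000e-03  1.7857e+00] F [-0.3  0.5  0.3] gap 42.6 q [-0.58  0.14  1.97  0.    1.03 -2.37]
(506.9, -211, 55, 1.785) -> [ 0.2 63.5 -0. ] roll 0.0007
```

View pics/s4.png

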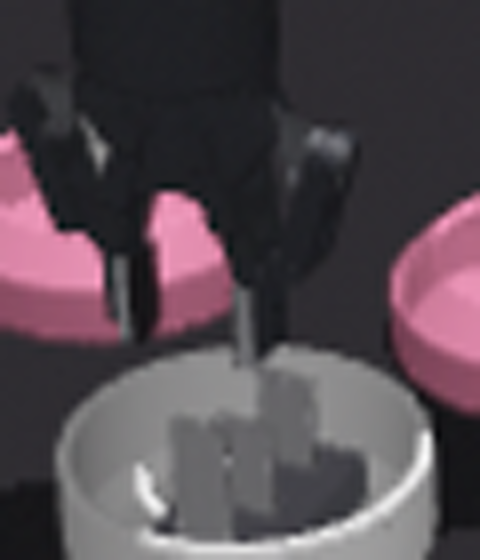

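Fingers are centred over the tall coupon (finger centre about x 195, coupon about 200 in the crop). Descending.

>>> step_arm([
  {"tx": 0,"ty": 20,"tz": 0,"roll": 0},
  {"tx": 0,"ty": 38,"tz": 0,"roll": 0},
  {"tx": 0,"ty": 50,"tz": 0,"roll": 0},
  {"tx": 0,"ty": 58,"tz": 0,"roll": 0},
  {"tx": 0,"ty": 62,"tz": 0,"roll": 0},
  {"tx": 0,"ty": 62,"tz": 0,"roll": 0},
  {"tx": 0,"ty": 62,"tz": 0,"roll": 0},
])

```text
time_s: 11.6
eef_pos: [508.0, -212.5, 58.2]
tool_rot: [-1.572, 0.001, 1.785]
ft_force: [-0.1, -0.8, 0.7]
finger_gap: 42.7
```

>>> step_arm([
  {"tx": 0,"ty": 0,"tz": 0,"roll": 0},
  {"tx": 0,"ty": 0,"tz": 0,"roll": 0},
  {"tx": 0,"ty": 0,"tz": 0,"roll": 0},
  {"tx": 0,"ty": 0,"tz": 0,"roll": 0},
  {"tx": 0,"ty": 0,"tz": 0,"roll": 0},
], claw=1, force=20)

```text
time_s: 12.1
eef_pos: [508.1, -212.5, 58.3]
tool_rot: [-1.572, 0.001, 1.785]
ft_force: [0.5, 0.6, 4.5]
finger_gap: 23.4
```

Gripped (gap 23.4). Lifting 11 mm so about 5 mm of the coupon stays in the slot. Then I lever the top towards +x of the rack along an arc, so it pivots 25° in the light grip.

>>> step_arm([
  {"tx": 0,"ty": -4,"tz": 0,"roll": 0},
  {"tx": 0,"ty": -8,"tz": 0,"roll": 0},
  {"tx": 0,"ty": -11,"tz": 0,"roll": 0},
  {"tx": 0,"ty": -11,"tz": 0,"roll": 0},
  {"tx": 0,"ty": -11,"tz": 0,"roll": 0},
  {"tx": 0,"ty": -11,"tz": 0,"roll": 0},
])

```text
time_s: 12.7
eef_pos: [507.3, -212.0, 68.3]
tool_rot: [-1.57, -0.0, 1.785]
ft_force: [-0.1, -0.2, -0.7]
finger_gap: 23.2
```

>>> step_arm([
  {"tx": 0,"ty": 0,"tz": -3,"roll": 0},
  {"tx": 0,"ty": 0,"tz": -6.5,"roll": 0},
  {"tx": 0,"ty": 0.5,"tz": -9,"roll": 0},
  {"tx": 0,"ty": 0.5,"tz": -12,"roll": 0},
  {"tx": 0,"ty": 0.5,"tz": -12,"roll": 0},
])

```text
time_s: 13.2
eef_pos: [519.1, -209.5, 67.7]
tool_rot: [-1.57, -0.0, 1.785]
ft_force: [-3.0, -1.3, -0.8]
finger_gap: 23.5
```

```bash
python3 -c "
from h import *
go()"
```

```text
t 13.2 p [ 519.1 -209.5   67.7] rpy [-1.5698e+00 -3.0000e-04  1.7854e+00] F [-3.  -1.3 -0.8] gap 23.5 q [-0.56  0.23  1.97 -0.    0.94 -2.35]
```

The small 3 N reaction suggests it is pivoting. Continuing the arc.

>>> step_arm([
  {"tx": 0,"ty": 0.5,"tz": -3,"roll": 0},
  {"tx": 0,"ty": 1,"tz": -5.5,"roll": 0},
  {"tx": 0,"ty": 2,"tz": -8,"roll": 0},
  {"tx": 0,"ty": 2.5,"tz": -11,"roll": 0},
  {"tx": 0,"ty": 3.5,"tz": -13.5,"roll": 0},
  {"tx": 0,"ty": 4.5,"tz": -16,"roll": 0},
  {"tx": 0,"ty": 4.5,"tz": -16,"roll": 0},
  {"tx": 0,"ty": 4.5,"tz": -16,"roll": 0},
])

```text
time_s: 14.0
eef_pos: [535.4, -206.1, 63.7]
tool_rot: [-1.572, 0.0, 1.785]
ft_force: [-1.9, -0.2, 1.9]
finger_gap: 23.2
```

```bash
python3 -c "
from h import *
go()"
```

```text
t 14.0 p [ 535.4 -206.1   63.7] rpy [-1.5719e+00  2.0000e-04  1.7849e+00] F [-1.9 -0.2  1.9] gap 23.2 q [-0.54  0.26  1.94  0.    0.94 -2.33]
```

>>> step_arm([
  {"tx": 0,"ty": 0,"tz": 0,"roll": 0},
  {"tx": 0,"ty": 0,"tz": 0,"roll": 0},
  {"tx": 0,"ty": -4,"tz": 0,"roll": 0},
  {"tx": 0,"ty": -10,"tz": 0,"roll": 0},
  {"tx": 0,"ty": -30,"tz": 0,"roll": 0},
  {"tx": 0,"ty": -60,"tz": 0,"roll": 0},
  {"tx": 0,"ty": -100,"tz": 0,"roll": 0},
  {"tx": 0,"ty": -140,"tz": 0,"roll": 0},
], claw=1, force=60)

```text
time_s: 14.8
eef_pos: [534.9, -205.8, 205.0]
tool_rot: [-1.572, -0.0, 1.785]
ft_force: [0.0, -0.3, -1.6]
finger_gap: 22.2
```

>>> step_arm([
  {"tx": 30,"ty": -20,"tz": -10,"roll": 0.15},
  {"tx": 70,"ty": -40,"tz": -27,"roll": 0.3},
  {"tx": 112,"ty": -60,"tz": -44,"roll": 0.45},
  {"tx": 154,"ty": -80,"tz": -60,"roll": 0.6},
  {"tx": 196,"ty": -100,"tz": -76,"roll": 0.75},
  {"tx": 238,"ty": -120,"tz": -93,"roll": 0.9},
  {"tx": 280,"ty": -126,"tz": -109,"roll": 1.05},
  {"tx": 322,"ty": -126,"tz": -125,"roll": 1.18},
])

```text
time_s: 15.6
eef_pos: [588.8, 132.2, 332.6]
tool_rot: [-1.573, -0.005, 0.632]
ft_force: [1.2, 0.5, -1.3]
finger_gap: 22.1
```

```bash
python3 -c "
from h import *
go((620,330,330,0.6))"
```

```text
t 15.6 p [588.8 132.2 332.6] rpy [-1.5734 -0.0054  0.6322] F [ 1.2  0.5 -1.3] gap 22.1 q [ 0.05  0.07  1.64  0.    1.42 -0.58]
(620, 330, 330, 0.6) -> [142.    3.  141.2] roll 0.0322
```

>>> step_arm([
  {"tx": 30,"ty": 3,"tz": 30,"roll": 0.14},
  {"tx": 60,"ty": 3,"tz": 60,"roll": 0.25},
  {"tx": 90,"ty": 3,"tz": 90,"roll": 0.25},
  {"tx": 120,"ty": 3,"tz": 120,"roll": 0.25},
  {"tx": 140,"ty": 3,"tz": 140,"roll": 0.25},
  {"tx": 140,"ty": 3,"tz": 140,"roll": 0.25},
  {"tx": 140,"ty": 3,"tz": 140,"roll": 0.25},
  {"tx": 140,"ty": 3,"tz": 140,"roll": 0.25},
])

```text
time_s: 16.4
eef_pos: [617.1, 325.0, 326.7]
tool_rot: [-1.571, -0.0, 0.387]
ft_force: [-0.5, 0.3, -1.4]
finger_gap: 22.5
```

```bash
python3 -c "
from h import *
go()
p=sense()['eef_pos'];print(proj('scene',[p,p+[0,0,19],p+[0,0,-40]]),proj('top',[p]))
u=proj('scene',p)[0].astype(int)
shot('scene','s5',(u[0]-30,u[1]-25,u[0]+30,u[1]+35),10)"
```

```text
t 16.4 p [617.1 325.  326.7] rpy [-1.5709e+00 -3.0000e-04  3.8720e-01] F [-0.5  0.3 -1.4] gap 22.5 q [ 0.34  0.28  1.41 -0.    1.45 -0.05]
[[421.16922384 194.89141555]
 [422.15180817 187.50177445]
 [419.16388659 209.97279044]] [[216.13420886 154.90347762]]
```

View pics/s5.png

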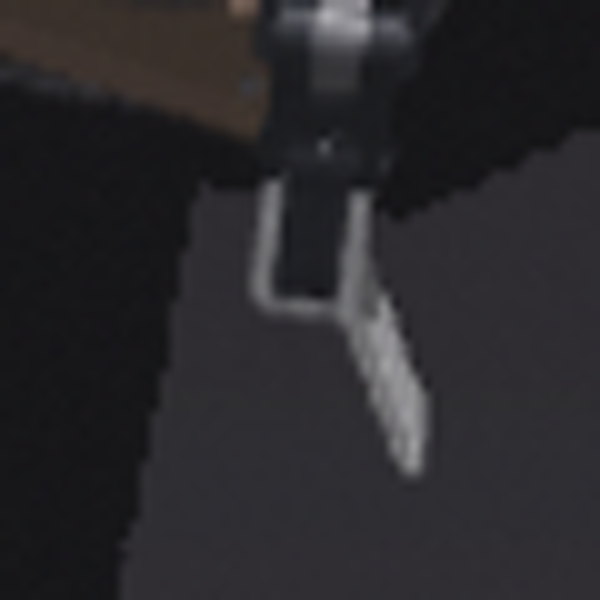

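The coupon pivoted: its bottom now points right of the fingertips, with the visible edge running from crop (345,320) to (405,478). I'll fit its angle and extension by rendering the model.

```bash
cat > cf.py <<'E'
from h import *
from scipy.optimize import minimize
def run(f,tcp,rpy,thr=None,s0=(25,0,66,0),cut=2.):
    im=cv2.imread(f).astype(float).mean(2);Rt=R.from_euler("xyz",rpy).as_matrix()
    u=proj("scene",tcp)[0];x0,y0=int(u[0])-20,int(u[1])-10;W,H=42,36;k=8
    a=im[y0:y0+H,x0:x0+W]
    def corners(p):
        th,off,sG=np.radians(p[0]),p[1],p[2]
        up=-np.cos(th)*Rt[:,1]-np.sin(th)*Rt[:,2];n=np.cross(Rt[:,0],up)
        G=tcp-19*Rt[:,1]+off*Rt[:,2]
        B=G-sG*up
        return B,up,n,np.array([B+s*up+i*2.5*n+j*12*Rt[:,0] for s in(0,75) for i in(-1,1) for j in(-1,1)])
    yy=np.arange(H)[:,None]+y0; xx=np.arange(W)[None]+x0
    # compare only rows below fingertip line
    fm=(yy>u[1]+cut)&(xx>u[0]-6)
    bg=np.median(a[fm]);m=np.clip((a-bg)/60,0,1)*fm
    def ren(p):
        c=proj("scene",corners(p)[3])+[0,.9+p[3]]
        h=cv2.convexHull(((c-[x0,y0]+.5)*k-.5).astype(np.float32)).round().astype(np.int32)
        z=np.zeros((H*k,W*k),np.uint8);cv2.fillConvexPoly(z,h,255)
        return cv2.resize(z,(W,H),interpolation=cv2.INTER_AREA)/255.*fm
    cost=lambda p:((ren(p)-m)**2).sum()+.3*p[3]**2+.01*p[1]**2
    best=min((minimize(cost,[t,o,s,0],method="Nelder-Mead",options=dict(initial_simplex=[[t,o,s,0],[t+4,o,s,0],[t,o+3,s,0],[t,o,s+4,0],[t,o,s,.5]],xatol=.01,fatol=1e-4)) for t in(20,25,30) for o in(-3,0,3) for s in(60,66)),key=lambda r:r.fun)
    print("theta,off,sG,dy",best.x.round(2),"cost",best.fun.round(3),"masssum",m.sum().round(1),"bg",bg)
    for t in(-4,-2,2,4):print(t,cost(best.x+[t,0,0,0]).round(2),end=" ")
    print()
    return best.x
E
python3 - <<'E'
from cf import *
s=sense();p=run("pics/s5_full.png",s["eef_pos"],s["tool_rot"])
E
```

```text
theta,off,sG,dy [ 2.366e+01  1.860e+00  6.523e+01 -5.000e-02] cost 12.689 masssum 105.7 bg 47.666666666666664
-4 55.8 -2 28.45 2 27.66 4 55.1
```

```bash
python3 - <<'E'
import re
src=open("cf.py").read()
import subprocess
for sc in(60,90,120):
  for cut in(2.,4.,6.):
    print(sc,cut,flush=True)
    exec(src.replace("/60,",f"/{sc},"))
    s=sense();run("pics/s5_full.png",s["eef_pos"],s["tool_rot"],cut=cut)
im=cv2.imread("pics/s5_full.png").mean(2).astype(int);u=proj("scene",s["eef_pos"])[0].astype(int);print(u);print(im[u[1]:u[1]+24,u[0]-6:u[0]+16])
E
```

```text
60 2.0
theta,off,sG,dy [ 2.366e+01  1.860e+00  6.523e+01 -5.000e-02] cost 12.689 masssum 105.7 bg 47.666666666666664
-4 55.8 -2 28.45 2 27.66 4 55.1 
60 4.0
theta,off,sG,dy [24.84  0.86 65.66 -0.11] cost 7.093 masssum 94.5 bg 47.666666666666664
-4 47.82 -2 21.68 2 24.78 4 51.53 
60 6.0
theta,off,sG,dy [24.01  1.32 66.32 -0.39] cost 0.606 masssum 75.2 bg 47.666666666666664
-4 40.31 -2 16.14 2 17.14 4 42.34 
90 2.0
theta,off,sG,dy [22.66  3.1  64.02  0.11] cost 11.506 masssum 84.1 bg 47.666666666666664
-4 47.67 -2 24.05 2 24.11 4 46.22 
90 4.0
theta,off,sG,dy [23.33  2.09 64.86 -0.21] cost 6.896 masssum 76.4 bg 47.666666666666664
-4 45.63 -2 20.68 2 18.48 4 39.38 
90 6.0
theta,off,sG,dy [22.82  3.   63.38  0.21] cost 2.634 masssum 62.7 bg 47.666666666666664
-4 37.53 -2 14.58 2 13.77 4 32.03 
120 2.0
theta,off,sG,dy [21.94  4.04 60.78  0.52] cost 16.727 masssum 64.6 bg 47.666666666666664
-4 41.5 -2 25.77 2 25.32 4 42.25 
120 4.0
theta,off,sG,dy [22.8   3.2  61.92  0.25] cost 11.826 masssum 58.8 bg 47.666666666666664
-4 36.77 -2 20.9 2 21.88 4 36.6 
120 6.0
theta,off,sG,dy [22.93  2.77 6
[... 1634 characters left out ...]
8  47  49  63 112 120 153 142
   96  48  48  48]
 [ 47  47  47  47  47  47  47  47  48  46  47  47  47  52  92 115 139 143
   96  48  47  48]
 [ 48  48  47  48  47  48  48  48  48  48  48  47  48  49  66 110 119 143
   96  48  48  48]
 [ 48  48  47  48  48  47  47  47  47  48  47  47  48  48  58 122 117 155
   80  47  47  48]
 [ 47  48  47  47  48  48  48  48  47  48  47  47  48  47  53  96 116 141
   73  47  48  47]
 [ 48  48  47  48  47  48  47  48  49  47  48  47  47  46  47  59 114 133
   71  48  48  48]
 [ 48  46  47  48  47  48  47  47  48  47  47  47  48  48  48  47  72  83
   55  47  48  47]
 [ 47  48  47  47  47  47  47  47  48  48  48  48  48  48  48  49  47  47
   47  48  47  46]]
```

Best fit (cost 0.6): lean 24.0°, grip 66.3 mm above the bottom, which agrees with the kinematics. Heading to the focus, TCP target about (619,77.4,219) and yaw -1.508.

>>> step_arm([
  {"tx": -12,"ty": 5,"tz": -30,"roll": 0.14},
  {"tx": -24,"ty": 10,"tz": -60,"roll": 0.28},
  {"tx": -36,"ty": 15,"tz": -90,"roll": 0.42},
  {"tx": -48,"ty": 20,"tz": -120,"roll": 0.56},
  {"tx": -60,"ty": 25,"tz": -150,"roll": 0.7},
  {"tx": -72,"ty": 30,"tz": -180,"roll": 0.84},
  {"tx": -84,"ty": 34,"tz": -210,"roll": 0.98},
  {"tx": -92,"ty": 37,"tz": -230,"roll": 1.12},
])

```text
time_s: 17.25
eef_pos: [618.4, 74.8, 289.6]
tool_rot: [-1.571, -0.001, -0.741]
ft_force: [1.1, -0.0, -0.4]
finger_gap: 22.6
```

>>> step_arm([
  {"tx": 0,"ty": 0,"tz": 0,"roll": 0.13},
  {"tx": 0,"ty": 0,"tz": 0,"roll": 0.26},
  {"tx": 0,"ty": 0,"tz": 0,"roll": 0.39},
  {"tx": 0,"ty": 0,"tz": 0,"roll": 0.52},
  {"tx": 0,"ty": 0,"tz": 0,"roll": 0.65},
  {"tx": 0,"ty": 0,"tz": 0,"roll": 0.775},
  {"tx": 0,"ty": 0,"tz": 0,"roll": 0.775},
  {"tx": 0,"ty": 0,"tz": 0,"roll": 0.775},
])

```text
time_s: 18.05
eef_pos: [618.7, 77.3, 289.7]
tool_rot: [-1.57, -0.0, -1.506]
ft_force: [0.4, -0.5, -0.6]
finger_gap: 22.3
```

```bash
python3 -c "
from h import *
go((618.9,77.4,218.9,-1.508))"
```

```text
t 18.05 p [618.7  77.3 289.7] rpy [-1.5703 -0.     -1.5056] F [ 0.4 -0.5 -0.6] gap 22.3 q [-0.04  0.14  1.65  0.    1.36  1.47]
(618.9, 77.4, 218.9, -1.508) -> [-0.1 70.8  0.1] roll 0.0024
```

>>> step_arm([
  {"tx": 0,"ty": 15,"tz": 0,"roll": 0},
  {"tx": 0,"ty": 35,"tz": 0,"roll": 0},
  {"tx": 0,"ty": 55,"tz": 0,"roll": 0},
  {"tx": 0,"ty": 66,"tz": 0,"roll": 0},
  {"tx": 0,"ty": 71,"tz": 0,"roll": 0},
  {"tx": 0,"ty": 71,"tz": 0,"roll": 0},
  {"tx": 0,"ty": 71,"tz": 0,"roll": 0},
  {"tx": 0,"ty": 71,"tz": 0,"roll": 0},
])

```text
time_s: 18.85
eef_pos: [619.6, 78.1, 219.8]
tool_rot: [-1.568, -0.0, -1.507]
ft_force: [-0.2, -0.4, -0.6]
finger_gap: 22.4
```

```bash
python3 - <<'E'
from h import *
go((618.9,77.4,218.9,-1.508))
s=sense();Rt=R.from_euler("xyz",s["tool_rot"]).as_matrix();th=np.radians(24)
up=-np.cos(th)*Rt[:,1]-np.sin(th)*Rt[:,2];G=s["eef_pos"]-19*Rt[:,1]+1.3*Rt[:,2]
n=np.cross(Rt[:,0],up);print("spot",G-46.3*up,up)
B=G-66.3*up
im=read_camera("scene")[:,:,::-1];t=read_camera("top")[:,:,::-1];cv2.imwrite("pics/s6_full.png",im);cv2.imwrite("pics/t6_full.png",t)
up_=lambda a,k:cv2.resize(a,None,fx=k,fy=k,interpolation=cv2.INTER_CUBIC)
a=up_(im[165:245,245:325],7)
c=proj("scene",[B+i*2.5*n+j*12*Rt[:,0] for i in(-1,1) for j in(-1,1)])+[0,.9]
print(((c-[245,165]+.5)*7).round())
b=up_(t[60:260,180:430],1.0)
cv2.imwrite("pics/p6.png",a)
E
```

```text
t 18.85 p [619.6  78.1 219.8] rpy [-1.5685e+00 -2.0000e-04 -1.5068e+00] F [-0.2 -0.4 -0.6] gap 22.4 q [-0.04  0.18  1.72  0.    1.24  1.47]
(618.9, 77.4, 218.9, -1.508) -> [ 0.7  0.9 -0.7] roll 0.0012
spot [639.73113147  79.39861489 196.54573951] [-0.40804704 -0.0259462   0.91259214]
[[556. 393.]
 [499. 372.]
 [563. 391.]
 [506. 370.]]
```

View pics/p6.png

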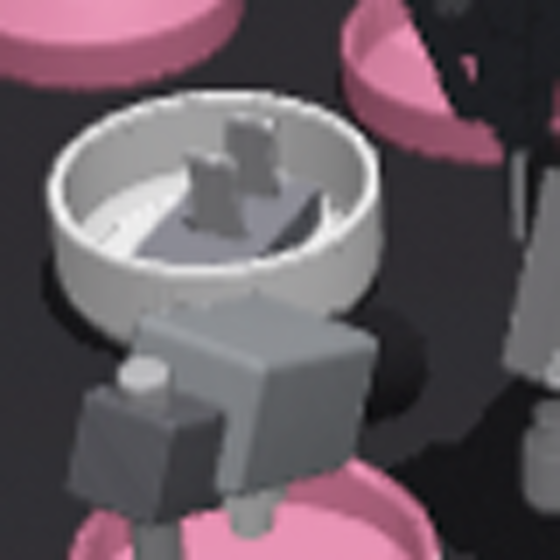

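Coupon bottom corner is at crop (505,372), against a predicted (499–506, 371). Both short coupons are in their slots. One quick sub-pixel check of the stand yaw from the foot edges, by code.

```bash
python3 - <<'E'
from h import *
g=cv2.imread("pics/top0.png").astype(float).mean(2)
def cross(v,l=130):
    i=np.where((v[:-1]<l)!=(v[1:]<l))[0];i=i[0];return i+(l-v[i])/(v[i+1]-v[i])
L=np.array([(284+cross(g[r,284:296]),r) for r in range(104,130)])
Bt=np.array([(c,126+cross(g[126:138,c][:])) for c in range(293,306)])
Fr=np.array([(c,126+cross(g[126:138,c][:],100)) for c in range(310,319)])
Rr=np.array([(314+cross(g[r,314:326],90),r) for r in list(range(110,131))])
off=np.array([.28,.68])
for nm,E in(("left",L),("front",Bt),("front2",Fr),("right",Rr)):
    P=np.array([atz("top",p-off,14) for p in E])[:,:2];d=P-P.mean(0);u,s,vt=np.linalg.svd(d);v=vt[0];ax=0 if nm in("left","right") else 1
    v=v*np.sign(v[ax]);w=np.arctan2(v[1],v[0]) if ax==0 else np.arctan2(-v[0],v[1])
    print(nm,P.mean(0).round(1),"yaw",w.round(4),"res",(s[1]/len(d)**.5).round(2))
E
grep -n "" /dev/null; python3 fit.py | tail -1
```

```text
left [855.5 148.9] yaw 0.0445 res 0.15
front [811.7 112.3] yaw 0.5093 res 5.29
front2 [800.8  57. ] yaw 0.0694 res 0.3
right [844.2  38.9] yaw 0.0715 res 0.4
lens [738.53  84.96 242.12] focus [639.03  78.68 195.63]
```

>>> step_arm([
  {"tx": 0,"ty": 0.5,"tz": -0.5,"roll": 0},
  {"tx": 0,"ty": 0.5,"tz": -0.5,"roll": 0},
  {"tx": 0,"ty": 0.5,"tz": -0.5,"roll": 0},
  {"tx": 0,"ty": 0.5,"tz": -0.5,"roll": 0},
  {"tx": 0,"ty": 0.5,"tz": -0.5,"roll": 0},
  {"tx": 0,"ty": 0.5,"tz": -0.5,"roll": 0},
])

```text
time_s: 19.55
eef_pos: [618.4, 78.1, 217.9]
tool_rot: [-1.571, -0.0, -1.507]
ft_force: [-0.0, 0.4, 0.8]
finger_gap: 22.1
```

```bash
python3 -c "
from h import *
go((618.9,77.4,218.9,-1.51));print(abs(sense()['joint_vel']).max());print(sign_off())"
```

```text
t 19.55 p [618.4  78.1 217.9] rpy [-1.5709 -0.     -1.507 ] F [-0.   0.4  0.8] gap 22.1 q [-0.04  0.19  1.72 -0.    1.23  1.47]
(618.9, 77.4, 218.9, -1.51) -> [ 0.7 -1.   0.5] roll 0.003
0.0008816410012383462
the job is handed in; nothing more can be done
None
```

I did the job in the order asked and handed it in at 19.6 s, with the arm still and the tall coupon held at the camera's focus point.

**Lid:** I set it on the mat until contact showed about 8 N and then released it. A picture afterwards shows it knob up and well inside the mat.

**Coupon lean:** The tool can only turn about its vertical axis. I pivoted the coupon in a light grip, using its own slot as a lever, then gripped harder at 60 N.

**Last checks:**
- **Lean:** an image fit gave 24.0° against the 25° wanted, good to about 1°. I did not correct the last degree.
- **Position:** the marked point came out within about 1–1.5 mm of my estimate of the focus. That estimate is itself only good to about 2 mm.
- **Facing:** the clean foot edges put the camera stand's yaw between 0.045 and 0.072 rad, and I used 0.063. Another foot-edge fit was spoilt by noise and I ignored it.
- **Short coupons:** the final picture shows both still in their slots.
- **Camera stand:** I saw no contact with it, in the forces or the picture.

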